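# Take the finished panel off the table easel and stand it in the drying rack

## Task

The finished panel is on the little table easel: slide the easel's slack top holder up the mast and off its open end, and put the holder in the wooden tray. Then lift the panel off the easel and stand it upright in either empty slot of the grooved drying rack, lowering it to the bottom of the slot before you let go. Leave the panels already drying in the rack and the paint pots where they are.

Things in the scene. Friction and masses are not known exactly. Their poses are not given: they have to be found in the camera images.
- easel: Table easel, fixed: wooden base frame 230 mm (x, from -150 to 80) by 160 mm (y) and 20 mm tall, with a mast leaning back 30 degrees. Origin: on the table under the mast's middle. Its front (painted side) looks to its own +x, away from the robot; the mast leans towards its -x, the robot's side. z is up.
- mast: The easel's aluminium T-track mast, 30 mm wide (y), 15 mm deep. Origin: centre of its front face, level with the top of the ledge that carries the panel. z runs up along the mast, 30 degrees off vertical; x straight out of its front face; y across. The ledge has a 10 mm high lip, 18 to 24 mm before the face. The track's 13 mm mouth is in the front face.
- mast_end (a point): Centre of the mast's top end, on its front face, 185 mm up the mast from the origin of mast. The T-track is open here.
- holder_grip (a point): Centre of the block of the loose black top holder, which rests by its weight on the panel's top edge, knob slack. Grasp this block: 36 mm wide (y), 22 deep (x), 46 tall (z); axes as mast. The point is 25 mm above the panel's top edge, 11 mm before the mast's face. A lip under the block hangs 9 mm over the panel's front; a 20 mm knob stands out 14 mm in front. 90 g.
- holder_tail (a point): Lower end of the holder's steel shoe, which runs in the T-track (18 mm wide, 62 mm long, at least 1.5 mm play each way): 65 mm below and 18.5 mm behind holder_grip in the holder's axes. The shoe leaves the track when the holder has gone 65 mm up the mast.
- panel_mid (a point): Centre of the finished panel: plywood, 66 mm wide (y), 160 mm tall (z), 12 mm thick (x), painted on its +x face; about 100 g. z is its height axis, parallel to the mast at the start. It stands on the ledge and leans flat on the mast; its long side edges are free, to be grasped across the 66 mm width.
- panel_foot (a point): Centre of the panel's underside, 80 mm below panel_mid.
- rack: Drying rack: grooved wooden block, 236 mm (x) by 110 mm (y) by 42 mm tall, fixed on the table. Origin: centre of its underside. Five slots run right across it along its y, at x = -84, -42, 0, 42 and 84 mm; each is 15.5 mm wide, its bottom 10 mm above the table, 32 mm deep with 3.5 mm chamfers at the mouth. The slots at -84, 0 and 84 mm hold drying panels, those at -42 and 42 mm are empty.
- slot_near (a point): Middle of the bottom of the empty slot at rack x = -42 mm; axes as rack.
- slot_far (a point): Middle of the bottom of the empty slot at rack x = 42 mm; axes as rack.
- tray: Open wooden tray for easel fittings, 150 mm (x) by 130 mm (y), 28 mm high, walls 6 mm, fixed. Origin: centre of its underside; floor 6 mm above the table.
- dry_a_mid (a point): Centre of a drying panel, 95 mm wide, 105 mm tall, 12 mm thick, standing loose in a slot of the rack.
- dry_b_mid (a point): Centre of a drying panel, 85 mm wide, 115 mm tall, 12 mm thick, standing loose in a slot of the rack.
- dry_c_mid (a point): Centre of a drying panel, 100 mm wide, 100 mm tall, 12 mm thick, standing loose in a slot of the rack.
- jar: Paint jar, 58 mm wide, 70 mm tall; origin at its underside.
- acrylic: Acrylic bottle, 60 mm wide, 145 mm tall; origin at its underside.
- ink: Dark bottle, 52 mm wide, 95 mm tall; origin at its underside.
Things that resemble listed ones, but are neither listed nor needed, are in the scene too. Leave any black look-alike of the part that bears panel_mid alone.

How it is judged:
By the outcome, as a careful person would: the job done as asked, in the order asked, and still so for the second after the job is handed in, with the robot touching nothing.
It also fails if it takes over 59 s, if anything falls off the work surface, if the arm or the gripper's body presses on something with over 40 N, if the wrist force passes 120 N, or if a joint passes its speed limit or range.

## Robot

A 7-joint arm with a two-finger parallel gripper is mounted at the origin on the work surface. World frame = base frame: x ahead of the robot, y to its left, z up, the work surface at z = 0. Lengths are in m, angles in rad, forces in N, time in s.
With the tool pointing down it reaches from about 0.4 to 0.85 m from the base axis. Payload 10.4 kg.
Tool frame: the origin (TCP) lies between the finger pads; the fingertips stand 11 mm ahead of it and the grasp point (between the pads) lies 8 mm behind it; z points along the fingers, y is the line along which they close (so a half turn about z gives the same grasp; the last joint's range is limited). The gripper opens to 87 mm and grips with 3 to 60 N. Pads are 19 mm wide; open, the fingers measure 117 mm over their backs; the gripper's body (75 mm by 190 mm) begins 51 mm behind the grasp point.
Start: joints at [-1.127, 0.332, -0.065, 1.46, 0.022, 1.35, -0.088], TCP at [0.281, 0.558, 0.234] pointing down, gripper open.
Joint ranges: [-2.6, 2.6], [-0.5, 2.12], [-1.47, 1.34], [0.16, 2.42], [-1.27, 4.41], [0.06, 2.06], [-2.6, 2.6]. Speed limits (rad/s): [2.22, 2.22, 2.79, 2.79, 3.14, 3.14, 3.14].

## Interface

Orientations are given as a unit quaternion [w, x, y, z].
In Python, from workcell import read_state, read_camera, hand_in gives the robot as it stands.
- The arm moves only by the tool drive_tool, never from a script. Its argument "steps" is one flat list of numbers, 6 for each row, row after row: the shift along the world's x, y, z normalised to -1 to 1, where 1 is 4 cm, then the turn, a rotation vector about the world's x, y, z normalised to -1 to 1, where 1 is 0.1 rad. A call has exactly 8 rows; each row shifts and turns the commanded pose from where the row before left it; what a row does not reach is not made up. A row lasts 1/8 s, in which the tool goes at most 62.5 mm and 10.7 degrees, less where a joint would pass 70% of its speed; a pose out of reach is approached as far as the arm can. A call with a number of a shift or a turn outside -1 to 1 is refused whole. A call with a gripper value outside its range is refused whole. "jaw" is the opening, from 0 (shut) to 1 (fully open), set as the call begins (left out, the last holds). The fingers move at their own pace and stop on an object; "force" is the grip in N (left out, the last holds). Time passes only in rows, so rows that do not move let the fingers close, or fill a call up. It gives the time, the measured TCP pose, the force, the opening and the grip force at its end, in the units of the state.
- read_state(): the state, without advancing time (a new reading comes with each control period).
- read_camera(name): name is "scene" or "top" or "wrist"; returns a dict with "frame" (384x512x3 uint8, red, green, blue), "K" (3x3 intrinsics, pixels), "origin" and "orientation" of the camera in the world. Camera axes: x right, y up, looking along -z (the intrinsics and any distortion apply to the point x, -y, -z); pixel columns grow to the right and rows downward; lengths in m; the calibration is good to about 2 mm. A picture is of the moment at which its call begins. There is no depth.
- hand_in(): hands the job in; it is judged then, once.
The state is a dict: "time_s": time; "joint_pos": joint angles; "qvel": joint speeds; "tau": joint torques, N m; "position": TCP position; "ee_rot": TCP orientation; "wrist_force": force on the tool from outside, world axes, zero at the start; "torque": the same for the moment, N m; "gripper_width": finger opening in m; "grip_force": force on a finger pad.
Only numpy, scipy, OpenCV 4.12 (cv2) and the standard library are available. Lean on these libraries where they do the work, as an engineer would, in place of code of your own. Each camera call takes 0.05 s, during which the arm holds its last target. There are 200 camera calls.

## Working session

There is one attempt and no reset: what is moved stays moved. The work goes in short steps, Python scripts to look and compute and a tool call to move; the robot and the scene stay as the last step left them, time stands still between calls to the robot, and variables do not carry over. Pictures are saved under pics/ and viewed, at most 10 in all, crops included, and the job is handed in when it is done.

Besides the shell and the picture viewer there is one more tool, called after ">>>" by a JSON object that holds its "fn" and its "kwargs", one argument or row to a line. drive_tool: Moves the arm, as the interface text tells. Its arguments: {"type":"object","properties":{"steps":{"type":"array"},"jaw":{"type":"number"},"force":{"type":"number"}},"required":["steps"]}

```bash
mkdir -p pics; ls; python3 - <<'E'
from workcell import *
import cv2,numpy as np
s=read_state();print(s['time_s'],s['position'],s['ee_rot'],s['gripper_width'])
for n in ['scene','top']:
    c=read_camera(n);cv2.imwrite(f'pics/{n}0.png',cv2.resize(c['frame'][:,:,::-1],(800,600),interpolation=cv2.INTER_CUBIC));np.save(f'pics/{n}0.npy',c['frame'])
    print({k:v for k,v in c.items() if k!='frame'})
E
```

```text
pics
0.0 [0.28108689 0.5578006  0.23276882] [-1.28460497e-04  2.31260757e-01  9.72891549e-01 -6.91952830e-04] 0.0872138310318727
{'K': array([[412.01676931,   0.        , 251.77837645],
       [  0.        , 412.01676931, 194.44320276],
       [  0.        ,   0.        ,   1.        ]]), 'origin': array([ 1.11252217, -1.05973749,  0.83439752]), 'orientation': array([0.83943629, 0.46686922, 0.13164708, 0.24504875])}
{'K': array([[355.72779121,   0.        , 248.77477009],
       [  0.        , 355.72779121, 187.97041875],
       [  0.        ,   0.        ,   1.        ]]), 'origin': array([ 0.45010971, -0.10930023,  1.13446905]), 'orientation': array([ 0.70973835,  0.02280669, -0.02317613, -0.70371457])}
```

View pics/scene0.png

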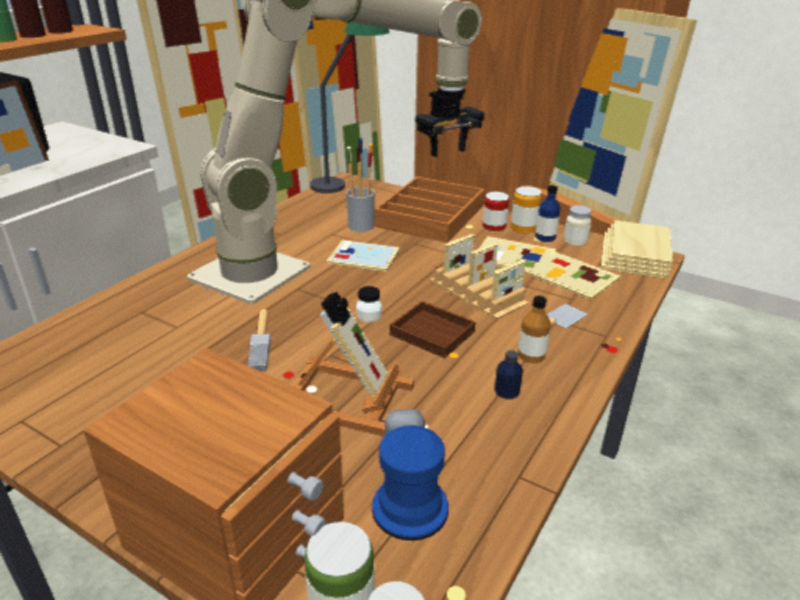

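View pics/top0.png

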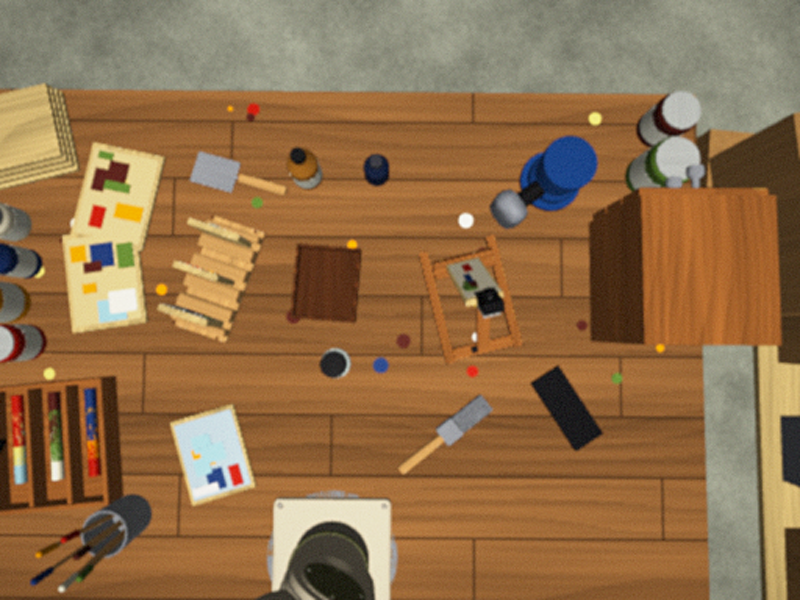

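```bash
cat > h.py <<'E'
from workcell import *
import cv2,numpy as np
from scipy.spatial.transform import Rotation as R
Q=lambda q:R.from_quat(np.r_[q[1:],q[0]])
def cam(n):
    c=read_camera(n);c['n']=n;return c
def proj(c,p):
    v=Q(c['orientation']).inv().apply(np.atleast_2d(p)-c['origin'])*[1,-1,-1]
    u=v@c['K'].T;return u[:,:2]/u[:,2:]
def ray(c,uv):
    v=np.linalg.solve(c['K'],np.r_[uv,1])*[1,-1,-1];v=Q(c['orientation']).apply(v)
    return c['origin'],v/np.linalg.norm(v)
def onz(c,uv,z):
    o,d=ray(c,uv);return o+d*(z-o[2])/d[2]
def tri(*obs):
    A=0;b=0
    for c,uv in obs:
        o,d=ray(c,uv);P=np.eye(3)-np.outer(d,d);A=A+P;b=b+P@o
    return np.linalg.solve(A,b)
def crop(c,u,v,w,h,s):
    f=c['frame'][v:v+h,u:u+w,::-1];return cv2.resize(f,None,fx=s,fy=s,interpolation=cv2.INTER_CUBIC)
E
python3 - <<'E'
from h import *
import pickle
t=cam('top');s=cam('scene');pickle.dump((t,s),open('c0.pkl','wb'))
a=np.hstack([crop(t,260,148,80,90,5)[:300*2],crop(s,190,180,80,90,5)])
b=np.hstack([crop(t,96,130,80,60,5)[:150*2][:,:400],crop(s,270,145,80,60,5)])
print(a.shape,b.shape)
im=np.vstack([a,b])
cv2.imwrite('pics/c1.png',cv2.resize(im,(800,600)) if im.shape[0]<=600 else cv2.copyMakeBorder(a,0,0,0,0,0))
cv2.imwrite('pics/c2.png',b)
E
```

```text
(450, 800, 3) (300, 800, 3)
```

View pics/c1.png

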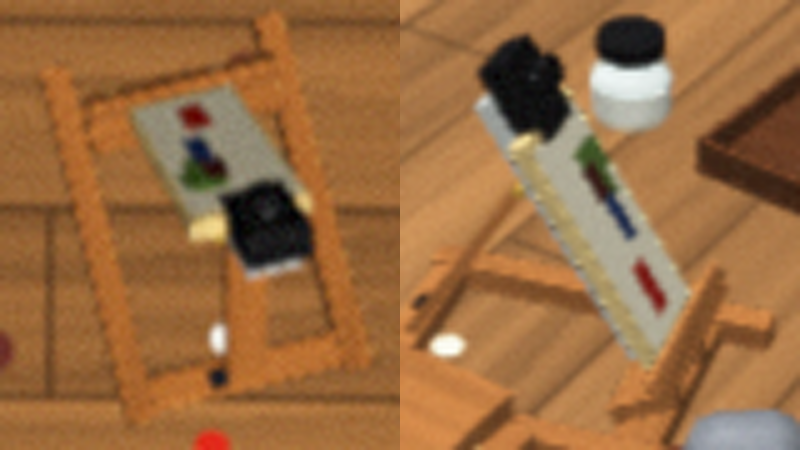

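View pics/c2.png

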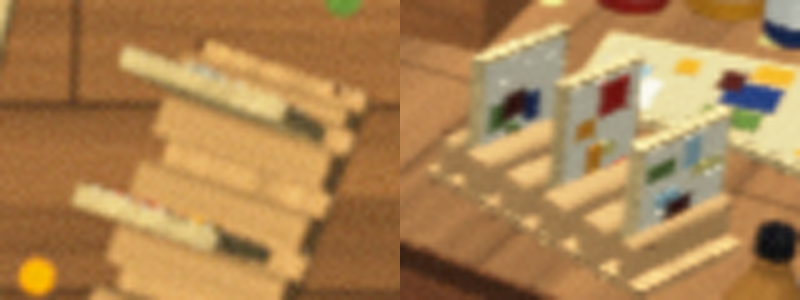

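```bash
python3 - <<'E'
from h import *
import pickle
t,s=pickle.load(open('c0.pkl','rb'))
T=lambda u,v:np.array([260+u/5-.4,148+v/5-.4]); S=lambda u,v:np.array([190+(u-400)/5-.4,180+v/5-.4])
np.set_printoptions(precision=4,suppress=True)
fl,fr,rl,rr=[onz(t,T(*p),.02)for p in[(42,72),(285,12),(130,425),(370,362)]]
print('easel',fl,fr,rl,rr)
x=(fl+fr-rl-rr)/2;yw=np.arctan2(x[1],x[0]);y=(fl+rl-fr-rr)/2
print('len',np.linalg.norm(x),np.linalg.norm(y),np.degrees(yw),np.degrees(np.arctan2(-y[0],y[1])))
c=(fl+fr+rl+rr)/4;o=c+.035*np.r_[np.cos(yw),np.sin(yw),0];print('origin',o)
# panel top edge: -y corner; holder centre
print('holder blob',tri((t,T(268,220)),(s,S(522,87))))
print('panel top -y',tri((t,T(305,203)),(s,S(525,145))))
print('panel face bottom +y', tri((t,T(135,112)),(s,S(690,300))))
g=lambda u,v:np.array([u,v])*.64
P=[onz(t,g(*p),.042)for p in[(263,235),(225,338),(160,322),(205,213)]];print('rack',*P,np.mean(P,0))
P=[onz(t,g(*p),.028)for p in[(298,244),(361,249),(357,321),(292,317)]];print('tray',*P,np.mean(P,0))
w=cam('wrist');print(w['origin'],w['orientation'],w['K'][0,0]);cv2.imwrite('pics/w0.png',w['frame'][:,:,::-1])
E
```

```text
easel [ 0.6053 -0.1695  0.02  ] [ 0.6448 -0.323   0.02  ] [ 0.3844 -0.2254  0.02  ] [ 0.4248 -0.3752  0.02  ]
len 0.2270337705608329 0.15680980637582093 13.777295591965173 14.758927893592604
origin [ 0.5488 -0.265   0.02  ]
holder blob [ 0.5006 -0.2788  0.209 ]
panel top -y [ 0.5137 -0.3007  0.1867]
panel face bottom +y [ 0.5767 -0.2247  0.053 ]
rack [0.6358 0.1407 0.042 ] [0.4316 0.2104 0.042 ] [0.4618 0.3388 0.042 ] [0.6789 0.257  0.042 ] [0.552  0.2367 0.042 ]
tray [0.6206 0.0733 0.028 ] [ 0.6115 -0.0532  0.028 ] [ 0.4672 -0.047   0.028 ] [0.4741 0.0824 0.028 ] [0.5434 0.0139 0.028 ]
[0.212  0.5928 0.3829] [ 0.8423 -0.1232 -0.0756  0.5192] 339.5945085954928
```

View pics/w0.png

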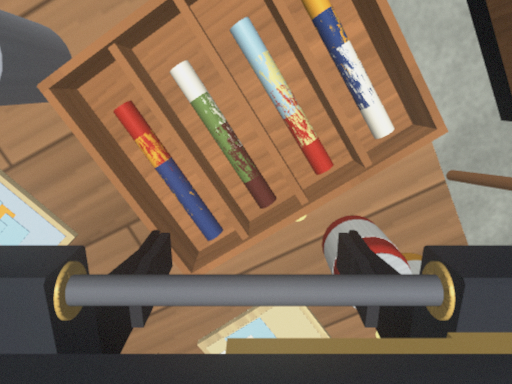

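Candidates for the holder: black block on the easel mast (top0 488,302 / scene0 335,308), black jar lid (top0 335,362), black flat board on the table (567,408). The description picks the one on the mast. For the panel, the painted leaning panel on the easel (478,280), not the loose pictures, the rack panels or the black board. I'll move to a hover and check with a close crop.

>>> {"fn": "drive_tool", "kwargs": {
  "steps": [0.4,-0.6,0.75,0,0,-1,0.6,-0.88,0.75,0,0,-1,0.6,-0.88,0.75,0,0,-1,0.6,-0.88,0.75,0,0,-1,0.6,-0.88,0,0,0,-1,0.6,-0.88,0,0,0,-1,0.6,-0.88,0,0,0,-1,0.6,-0.88,0,0,0,-1],
  "jaw": 1,
  "force": 30
}}

```text
time_s: 1.25
position: [0.4659, 0.2865, 0.3536]
ee_rot: [0.0, 0.593, 0.805, 0.0]
wrist_force: [0.3, 0.1, 0.3]
gripper_width: 0.0869
grip_force: 0.0
```

>>> {"fn": "drive_tool", "kwargs": {
  "steps": [0.2,-0.88,0,0,0,-1,0.2,-0.88,0,0,0,-1,0.2,-0.88,0,0,0,-1,0.2,-0.88,0,0,0,-1,0.2,-0.88,0,0,0,-1,0.2,-0.88,0,0,0,-1,0.2,-0.88,0,0,0,-1,0.2,-0.88,0,0,0,-1]
}}

```text
time_s: 2.25
position: [0.5296, 0.0038, 0.3536]
ee_rot: [0.0, 0.861, 0.509, 0.0]
wrist_force: [1.3, 0.1, 0.7]
gripper_width: 0.0872
grip_force: 0.0
```

>>> {"fn": "drive_tool", "kwargs": {
  "steps": [-0.23,-0.92,0,0,0,-1,-0.23,-0.92,0,0,0,-1,-0.23,-0.92,0,0,0,-1,-0.23,-0.92,0,0,0,-1,-0.23,-0.92,0,0,0,-1,-0.23,-0.92,0,0,0,-1,-0.23,-0.92,0,0,0,-1,-0.23,-0.92,0,0,0,-1]
}}

```text
time_s: 3.25
position: [0.4545, -0.2904, 0.3538]
ee_rot: [0.0, 0.991, 0.134, 0.0]
wrist_force: [1.2, -0.8, 0.1]
gripper_width: 0.0871
grip_force: 0.0
```

>>> {"fn": "drive_tool", "kwargs": {
  "steps": [0,0,-0.2,0,0,-0.26,0,0,-0.2,0.22,-0.87,0,0,0,-0.2,0.22,-0.87,0,0,0,-0.2,0.22,-0.87,0,0,0,-0.2,0.22,-0.87,0,0,0,-0.2,0.22,-0.87,0,0,0,-0.2,0.22,-0.87,0,0,0,0,0,0,0]
}}

```text
time_s: 4.25
position: [0.4543, -0.2883, 0.2968]
ee_rot: [-0.034, 0.957, 0.118, 0.264]
wrist_force: [0.2, -0.2, 0.5]
gripper_width: 0.0872
grip_force: 0.0
```

```bash
python3 - <<'E'
from h import *
import pickle
w=cam('wrist');pickle.dump(w,open('w1.pkl','wb'));s=read_state()
M=Q(s['ee_rot']).as_matrix();np.set_printoptions(precision=3,suppress=True)
print(s['position'],M,s['joint_pos'],w['origin'])
cv2.imwrite('pics/w1.png',cv2.resize(w['frame'][:,:,::-1],(800,600),interpolation=cv2.INTER_CUBIC))
E
```

```text
[ 0.455 -0.288  0.298] [[ 0.833  0.245  0.496]
 [ 0.21  -0.969  0.126]
 [ 0.512 -0.001 -0.859]] [-0.214 -0.235  0.859  1.935 -0.279  1.038 -0.558] [ 0.446 -0.292  0.466]
```

View pics/w1.png

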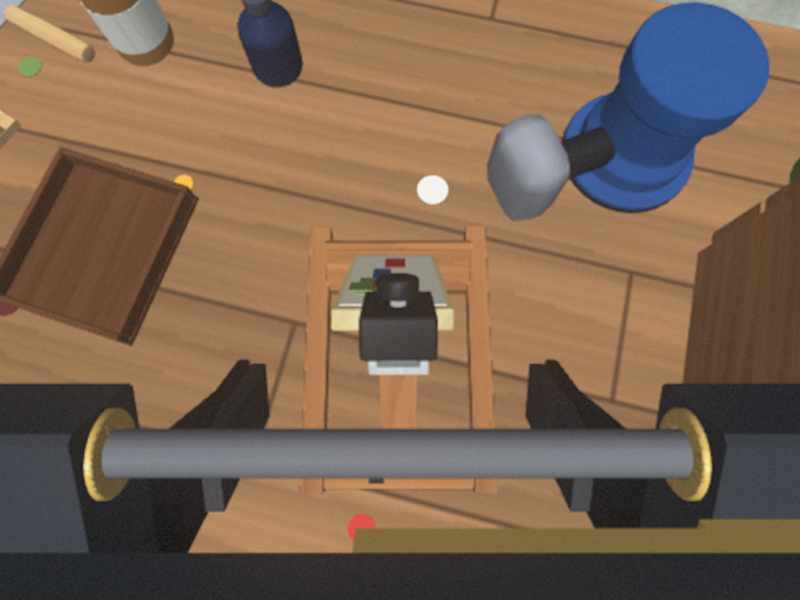

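```bash
python3 - <<'E'
from h import *
import pickle
np.set_printoptions(precision=4,suppress=True)
t,s=pickle.load(open('c0.pkl','rb'));w=pickle.load(open('w1.pkl','rb'))
W=lambda u,v:np.array([u,v])*.64
a=np.radians(14.2);ex=np.r_[np.cos(a),np.sin(a),0];ey=np.r_[-np.sin(a),np.cos(a),0];z=np.r_[0,0,1.]
u=.866*z-.5*ex;n=.866*ex+.5*z
T=lambda u,v:np.array([260+u/5-.4,148+v/5-.4]); S=lambda u,v:np.array([190+(u-400)/5-.4,180+v/5-.4])
# panel top-edge ends, (centre of thickness)
A=tri((w,W(451,318)),(s,S(525,145)));A2=tri((w,W(451,318)),(s,S(525,145)),(t,T(307,203)));B=tri((w,W(334,319)),(t,T(197,228)))
print('panel top -y',A,A2,'+y',B)
# block top face centre from wrist, by width 36mm
for d in (.24,.25,.26):
    o,r=ray(w,W(399,341));f=Q(w['orientation']).apply([0,0,-1]);print(d,o+r*d/(r@f), 'grip',o+r*d/(r@f)-.023*u)
H=A2+.033*ey+.025*u+.005*n;print('H from panel',H,proj(w,H+.023*u)/.64, proj(s,H),proj(t,H))
# easel base from wrist, rails corners
for p in[(312,228),(484,226),(303,493),(496,491)]:print(onz(w,W(*p),.02))
for p in[(62,149),(198,197),(131,344),(-5,290)]:print('tray',onz(w,W(*p),.028))
E
```

```text
panel top -y [ 0.5145 -0.3028  0.1876] [ 0.5138 -0.3025  0.1873] +y [ 0.4983 -0.2434  0.1863]
0.24 [ 0.4871 -0.2818  0.2287] grip [ 0.4982 -0.2789  0.2088]
0.25 [ 0.4888 -0.2813  0.2188] grip [ 0.4999 -0.2785  0.1989]
0.26 [ 0.4905 -0.2809  0.209 ] grip [ 0.5017 -0.2781  0.1891]
H from panel [ 0.4978 -0.2725  0.2114] [[384.8625 337.2981]] [[215.3151 195.017 ]] [[311.4599 193.2671]]
[ 0.6043 -0.1721  0.02  ]
[ 0.6439 -0.3216  0.02  ]
[ 0.3862 -0.2289  0.02  ]
[ 0.4252 -0.3772  0.02  ]
tray [0.6201 0.0709 0.028 ]
tray [ 0.6051 -0.0666  0.028 ]
tray [ 0.465  -0.0569  0.028 ]
tray [0.4805 0.0735 0.028 ]
```

The crop confirms it: black block with knob (398,325) above the cream panel top edge (332–452, 320), mast end below it (398,368), gripper centred on it.

>>> {"fn": "drive_tool", "kwargs": {
  "steps": [0.145,0.03,-0.29,0,0,0,0.145,0.03,-0.29,0,0,0,0.145,0.03,-0.29,0,0,0,0.145,0.03,-0.29,0,0,0,0.145,0.03,-0.29,0,0,0,0.145,0.03,-0.29,0,0,0,0.145,0.03,-0.29,0,0,0,0.145,0.03,-0.29,0,0,0]
}}

```text
time_s: 5.3
position: [0.5024, -0.2786, 0.2039]
ee_rot: [-0.033, 0.957, 0.12, 0.264]
wrist_force: [0.7, 0.2, 0.8]
gripper_width: 0.0869
grip_force: 0.0
```

>>> {"fn": "drive_tool", "kwargs": {
  "steps": [0,0,0,0,0,0,0,0,0,0,0,0,0,0,0,0,0,0,0,0,0,0,0,0,0,0,0,0,0,0,0,0,0,0,0,0,0,0,0,0,0,0,0,0,0,0,0,0],
  "jaw": 0.3,
  "force": 20
}}

```text
time_s: 6.3
position: [0.5021, -0.2785, 0.2049]
ee_rot: [-0.033, 0.957, 0.12, 0.264]
wrist_force: [-1.7, 1.0, 3.4]
gripper_width: 0.0362
grip_force: 20.0
```

>>> {"fn": "drive_tool", "kwargs": {
  "steps": [-0.06,-0.015,0.108,0,0,0,-0.06,-0.015,0.108,0,0,0,-0.06,-0.015,0.108,0,0,0,-0.06,-0.015,0.108,0,0,0,-0.06,-0.015,0.108,0,0,0,-0.06,-0.015,0.108,0,0,0,-0.06,-0.015,0.108,0,0,0,-0.06,-0.015,0.108,0,0,0]
}}

```text
time_s: 7.3
position: [0.4826, -0.2835, 0.2395]
ee_rot: [-0.033, 0.957, 0.12, 0.264]
wrist_force: [0.2, -0.2, -0.7]
gripper_width: 0.036
grip_force: 20.0
```

>>> {"fn": "drive_tool", "kwargs": {
  "steps": [-0.085,-0.021,0.152,0,0,0,-0.085,-0.021,0.152,0,0,0,-0.085,-0.021,0.152,0,0,0,-0.085,-0.021,0.152,0,0,0,-0.085,-0.021,0.152,0,0,0,-0.085,-0.021,0.152,0,0,0,-0.085,-0.021,0.152,0,0,0,-0.085,-0.021,0.152,0,0,0]
}}

```text
time_s: 8.3
position: [0.4554, -0.2902, 0.2884]
ee_rot: [-0.033, 0.957, 0.12, 0.264]
wrist_force: [0.5, -0.1, -0.8]
gripper_width: 0.0363
grip_force: 20.0
```

```bash
python3 - <<'E'
from h import *
import pickle
s=cam('scene');w=cam('wrist');t=cam('top');pickle.dump((t,s,w),open('c2.pkl','wb'))
cv2.imwrite('pics/c3.png',np.hstack([cv2.resize(crop(s,180,150,80,100,4),(400,500)),cv2.resize(w['frame'][:,:,::-1],(400,300)).__class__(0) if 0 else np.vstack([cv2.resize(w['frame'][:,:,::-1],(400,300)),np.zeros((200,400,3),np.uint8)])]))
print(read_state()['position'],read_state()['wrist_force'])
E
```

```text
[ 0.45565157 -0.29035825  0.28838949] [ 0.57262232  0.64783226 -2.08122841]
```

View pics/c3.png

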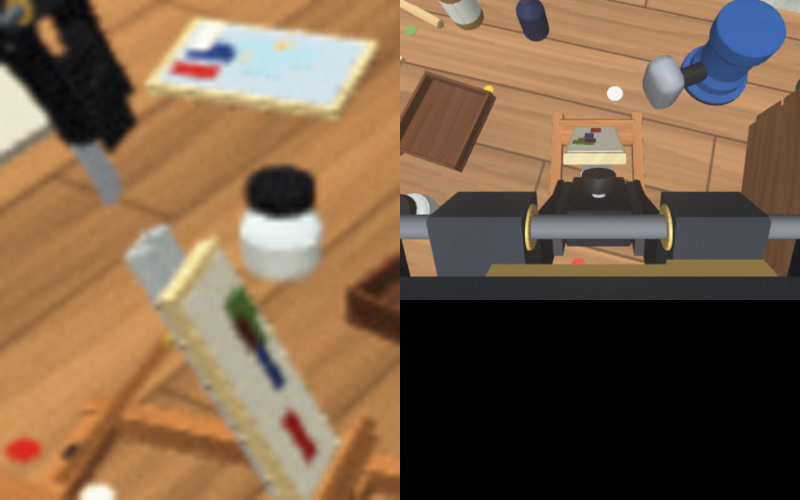

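The scene crop shows the steel shoe clear of the mast end (150,245) and the panel still on its ledge. On to the tray.

>>> {"fn": "drive_tool", "kwargs": {
  "steps": [-0.2,0,0.6,0,0,0,0.3,0.9,0.5,0,0,0,0.3,1,0,0.24,-0.96,0,0.3,1,0,0.24,-0.96,0,0.3,1,0,0.24,-0.96,0,0.3,1,-0.3,0.24,-0.96,0,0.3,1,-0.5,0.24,-0.96,0,0.3,1,-0.5,0,0,-0.7]
}}

```text
time_s: 9.45
position: [0.5269, -0.0358, 0.3056]
ee_rot: [-0.052, 0.862, 0.102, 0.494]
wrist_force: [-0.3, 1.2, 1.0]
gripper_width: 0.0361
grip_force: 20.0
```

>>> {"fn": "drive_tool", "kwargs": {
  "steps": [0,0.6,-0.7,0,0,-0.8,0,0,-0.7,0,0,-0.8,0,0,-0.7,0,0,0,0,0,-0.7,0,0,0,0,0,0,0,0,0,0,0,0,0,0,0,0,0,0,0,0,0,0,0,0,0,0,0]
}}

```text
time_s: 10.45
position: [0.5601, -0.0308, 0.2487]
ee_rot: [-0.018, 0.88, 0.05, 0.473]
wrist_force: [0.6, 0.3, -0.7]
gripper_width: 0.0359
grip_force: 20.0
```

```bash
python3 - <<'E'
from h import *
s=read_state();print(s['position'],Q(s['ee_rot']).as_matrix().round(3),s['joint_pos'].round(2),s['wrist_force'])
E
```

```text
[ 0.56007002 -0.03081436  0.24871063] [[ 0.548  0.104  0.83 ]
 [ 0.07  -0.994  0.079]
 [ 0.833  0.015 -0.553]] [ 0.23 -0.32 -0.16  2.42 -1.27  0.18 -0.24] [ 0.64193043  0.26380244 -0.6879222 ]
```

>>> {"fn": "drive_tool", "kwargs": {
  "steps": [0,0,0,-0.1,0.93,0,0,0.2,0,-0.1,0.93,0,0,0.2,0,-0.1,0.93,0,0,0.2,-0.5,-0.1,0.93,0,0,0.2,-0.7,0,0,0,0,0.2,-0.7,0,0,0,0,0,-0.7,0,0,0,0,0,-0.3,0,0,0]
}}

```text
time_s: 11.45
position: [0.5609, 0.0118, 0.1338]
ee_rot: [-0.014, 0.946, 0.057, 0.32]
wrist_force: [-0.7, -0.9, -1.0]
gripper_width: 0.036
grip_force: 20.0
```

```bash
python3 - <<'E'
from h import *
s=read_state();print(s['position'],Q(s['ee_rot']).as_matrix().round(3),s['joint_pos'].round(2),s['wrist_force'])
E
```

```text
[0.5608982  0.01183644 0.13382239] [[ 0.789  0.117  0.604]
 [ 0.098 -0.993  0.063]
 [ 0.607  0.01  -0.795]] [ 0.9  -0.05 -0.96  2.27 -0.25  0.26 -1.31] [-0.69544852 -0.8570604  -1.04222041]
```

>>> {"fn": "drive_tool", "kwargs": {
  "steps": [0,0,-0.3,0,0,0,0,0,-0.3,0,0,0,0,0,-0.3,0,0,0,0,0,-0.25,0,0,0,0,0,-0.15,0,0,0,0,0,-0.1,0,0,0,0,0,-0.1,0,0,0,0,0,-0.1,0,0,0]
}}

```text
time_s: 12.45
position: [0.5619, 0.0114, 0.0715]
ee_rot: [-0.014, 0.945, 0.057, 0.321]
wrist_force: [0.1, -0.4, -0.4]
gripper_width: 0.0359
grip_force: 20.0
```

>>> {"fn": "drive_tool", "kwargs": {
  "steps": [0,0,0,0,0,0,0,0,0,0,0,0,0,0,0,0,0,0,0,0,0,0,0,0,0,0,0,0,0,0,0,0,0,0,0,0,0,0,0,0,0,0,0,0,0,0,0,0],
  "jaw": 0.75
}}

```text
time_s: 13.45
position: [0.5618, 0.012, 0.0713]
ee_rot: [-0.014, 0.945, 0.057, 0.321]
wrist_force: [0.2, 0.4, -0.1]
gripper_width: 0.0654
grip_force: 0.0
```

```bash
python3 - <<'E'
from h import *
s=read_state();print(s['position'],Q(s['ee_rot']).as_matrix().round(3),s['joint_pos'].round(2),s['wrist_force'])
a=cam('scene');w=cam('wrist')
cv2.imwrite('pics/c4.png',np.hstack([cv2.resize(crop(a,235,170,100,75,4),(400,300)),cv2.resize(w['frame'][:,:,::-1],(400,300))]))
E
```

```text
[0.56176322 0.01197688 0.07126556] [[ 0.788  0.117  0.605]
 [ 0.099 -0.993  0.063]
 [ 0.608  0.01  -0.794]] [ 0.59  0.11 -0.7   2.32  0.56  0.1  -2.07] [ 0.19577518  0.42248451 -0.12646739]
```

View pics/c4.png

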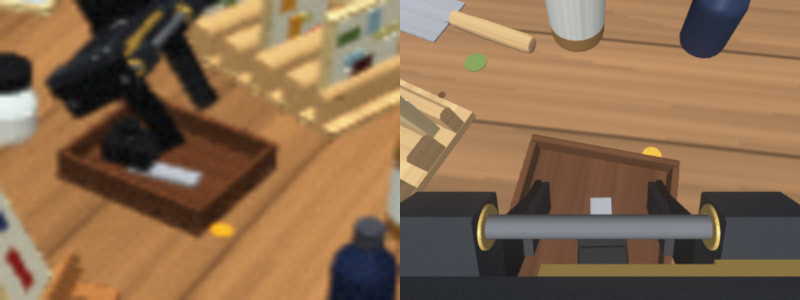

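Holder lies inside the tray (scene crop 150,165; wrist 600,225). Now back off and look at the rack.

>>> {"fn": "drive_tool", "kwargs": {
  "steps": [-0.6,-0.06,0.8,0,0,0,-0.6,-0.06,0.8,0,0,0,0.2,0,0.8,-0.1,0.93,0,0.2,0.2,0.8,-0.1,0.93,0,0.2,0.6,0.8,-0.1,0.93,0,0.2,0.7,0.8,-0.1,0.93,0,0.2,0.7,0.8,-0.1,0.93,0,0.2,0.7,0.8,-0.1,0.93,0],
  "jaw": 1
}}

```text
time_s: 14.55
position: [0.5919, 0.1163, 0.289]
ee_rot: [0.01, 0.998, 0.055, 0.042]
wrist_force: [1.3, 0.5, 0.8]
gripper_width: 0.0869
grip_force: 0.0
```

>>> {"fn": "drive_tool", "kwargs": {
  "steps": [0,0.7,0,-0.1,0.87,0,0,0.7,0,0,0,0,0,0.7,0,0,0,0,0,0.5,0,0,0,0,0,0,0,0,0,0,0,0,0,0,0,0,0,0,0,0,0,0,0,0,0,0,0,0]
}}

```text
time_s: 15.55
position: [0.5918, 0.2191, 0.2877]
ee_rot: [0.013, 0.998, 0.056, -0.001]
wrist_force: [0.5, 0.1, -0.4]
gripper_width: 0.087
grip_force: 0.0
```

```bash
python3 - <<'E'
from h import *
import pickle
s=read_state();print(s['position'],Q(s['ee_rot']).as_matrix().round(3),s['joint_pos'].round(2),s['wrist_force'])
w=cam('wrist');t=cam('top');pickle.dump((w,t),open('w5.pkl','wb'))
cv2.imwrite('pics/w5.png',cv2.resize(w['frame'][:,:,::-1],(800,600),interpolation=cv2.INTER_CUBIC))
E
```

```text
[0.5917776  0.21911927 0.28771499] [[ 0.994  0.111 -0.   ]
 [ 0.111 -0.993 -0.025]
 [-0.003  0.025 -1.   ]] [ 0.21  0.48 -0.94  1.31  0.4   1.55 -2.14] [ 0.45308206  0.09377813 -0.38108569]
```

View pics/w5.png

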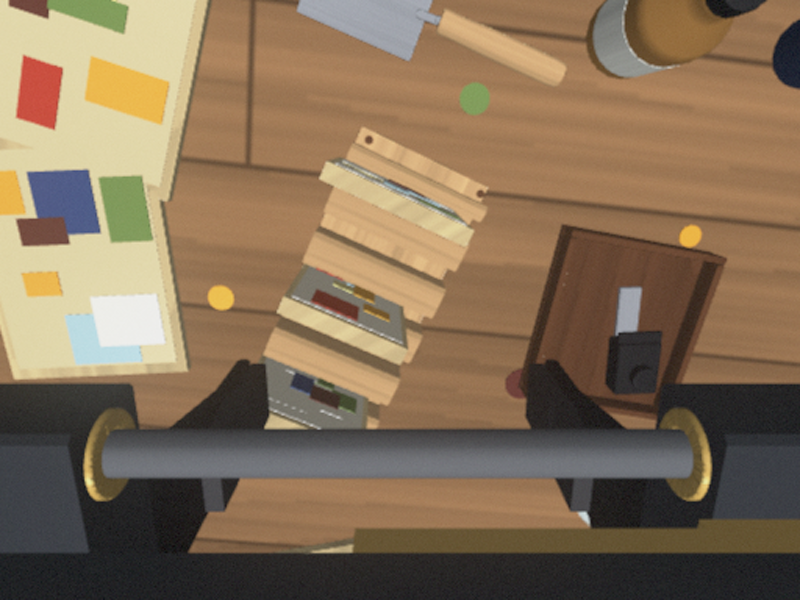

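```bash
python3 - <<'E'
from h import *
import pickle
np.set_printoptions(precision=4,suppress=True)
w,t=pickle.load(open('w5.pkl','rb'))
W=lambda u,v:np.array([u,v])*.64
fl,fr=onz(w,W(363,128),.042),onz(w,W(488,190),.042)
d=fl-fr;yw=np.arctan2(-d[0],d[1]);print(fl,fr,np.linalg.norm(d),np.degrees(yw))
def ax(y):return np.r_[np.cos(y),np.sin(y),0],np.r_[-np.sin(y),np.cos(y),0]
# profile along rack x; choose yaw that sharpens gradients
g=cv2.GaussianBlur(cv2.cvtColor(w['frame'],cv2.COLOR_RGB2GRAY),(0,0),.6).astype(np.float32)
xs=np.arange(-.25,.03,.001);ys=np.arange(-.035,.0355,.002);best=None
for yd in np.arange(-26,-14,.5):
    ex,ey=ax(np.radians(yd));o=(fl+fr)/2
    P=o+xs[:,None,None]*ex+ys[None,:,None]*ey
    uv=proj(w,P.reshape(-1,3)).astype(np.float32).reshape(len(xs),len(ys),2)
    v=cv2.remap(g,uv[...,0],uv[...,1],cv2.INTER_LINEAR)
    m=v.mean(1);m2=m[120:215];sc=np.abs(np.diff(m2)).sum() # x -130..-35
    if best is None or sc>best[0]:best=(sc,yd,m)
    print(yd,round(sc,1),end='; ')
print();print(best[1])
for x,v in list(zip(xs,best[2]))[110:]:print(int(round(x*1000)),int(v),end=' | ')
E
```

```text
[0.6797 0.2462 0.042 ] [0.647 0.151 0.042] 0.10061525474087427 -18.99121848012815
-26.0 240.2; -25.5 252.3; -25.0 264.9; -24.5 275.9; -24.0 290.1; -23.5 305.5; -23.0 318.2; -22.5 329.0; -22.0 337.4; -21.5 343.8; -21.0 351.3; -20.5 355.2; -20.0 358.1; -19.5 357.6; -19.0 354.7; -18.5 351.9; -18.0 349.2; -17.5 345.0; -17.0 340.5; -16.5 336.3; -16.0 329.7; -15.5 320.2; -15.0 310.2; -14.5 301.1; 
-20.0
-140 194 | -139 183 | -138 162 | -137 146 | -136 146 | -135 149 | -134 138 | -133 118 | -132 101 | -131 92 | -130 89 | -129 88 | -128 89 | -127 89 | -126 90 | -125 91 | -124 94 | -123 102 | -122 110 | -121 113 | -120 110 | -119 109 | -118 109 | -117 112 | -116 117 | -115 125 | -114 131 | -113 125 | -112 115 | -111 109 | -110 110 | -109 114 | -108 121 | -107 137 | -106 158 | -105 171 | -104 176 | -103 178 | -102 177 | -101 175 | -100 172 | -99 169 | -98 169 | -97 172 | -96 174 | -95 176 | -94 176 | -93 176 | -92 176 | -91 176 | -90 175 | -89 174 | -88 173 | -87 171 | -86 168 | -85 162 | -84 157 | -83 153 | -82 146 | -81 132 | -80 115 | -79 104 | -78 102 | -77 110 | -76 133 | -75 159 | -74 17
[... 284 characters left out ...]
-45 182 | -44 189 | -43 194 | -42 195 | -41 195 | -40 195 | -39 195 | -38 195 | -37 194 | -36 194 | -35 194 | -34 194 | -33 193 | -32 189 | -31 181 | -30 170 | -29 156 | -28 144 | -27 135 | -26 131 | -25 133 | -24 144 | -23 160 | -22 171 | -21 174 | -20 175 | -19 176 | -18 177 | -17 176 | -16 174 | -15 167 | -14 159 | -13 153 | -12 151 | -11 157 | -10 169 | -9 179 | -8 182 | -7 182 | -6 182 | -5 182 | -4 182 | -3 182 | -2 182 | -1 182 | 0 177 | 1 163 | 2 145 | 3 134 | 4 131 | 5 131 | 6 131 | 7 131 | 8 131 | 9 130 | 10 130 | 11 130 | 12 130 | 13 129 | 14 129 | 15 129 | 16 129 | 17 129 | 18 129 | 19 129 | 20 130 | 21 130 | 22 130 | 23 130 | 24 130 | 25 130 | 26 130 | 27 131 | 28 131 | 29 131 |
```

Rack: slot_far at about (0.593, 0.224), yaw −20°. Back to the easel for the panel.

>>> {"fn": "drive_tool", "kwargs": {
  "steps": [-0.3,-0.9,0.3,0.25,0,0.7,-0.3,-1,0.3,0,0,0.7,-0.3,-1,0,0.22,-0.85,0,-0.3,-1,0,0.22,-0.85,0,-0.3,-1,0,0.22,-0.85,0,-0.3,-1,0,0.22,-0.85,0,-0.3,-1,0,0.22,-0.85,0,-0.3,-1,0,0.22,-0.85,0]
}}

```text
time_s: 16.65
position: [0.4948, -0.0977, 0.3125]
ee_rot: [-0.032, 0.957, 0.121, 0.261]
wrist_force: [0.7, -0.8, 0.7]
gripper_width: 0.087
grip_force: 0.0
```

>>> {"fn": "drive_tool", "kwargs": {
  "steps": [-0.2,-1,0,0,0,0,-0.2,-1,0,0,0,0,-0.2,-1,0,0,0,0,-0.2,-1,0,0,0,0,0,-0.6,0,0,0,0,0,0,0,0,0,0,0,0,0,0,0,0,0,0,0,0,0,0]
}}

```text
time_s: 17.65
position: [0.4637, -0.2789, 0.3118]
ee_rot: [-0.033, 0.958, 0.122, 0.258]
wrist_force: [-1.0, -0.0, 0.4]
gripper_width: 0.0871
grip_force: 0.0
```

```bash
python3 - <<'E'
from h import *
import pickle
np.set_printoptions(precision=4,suppress=True)
s=read_state();M=Q(s['ee_rot']).as_matrix();print(s['position'],M,s['joint_pos'].round(2))
a=np.radians(14.3);ex=np.r_[np.cos(a),np.sin(a),0];ey=np.r_[-np.sin(a),np.cos(a),0];z=np.r_[0,0,1.]
u=.866*z-.5*ex;n=.866*ex+.5*z
D=np.c_[-n*0,ey*0,u*0];Rd=np.c_[np.cross(-ey,-u),-ey,-u]
print('turn',(R.from_matrix(Rd@M.T)).as_rotvec()/.1)
hov=np.r_[.517,-.2713,.167]+.1*u;print('to hover/.04',(hov-s['position'])/.04)
# panel top edge check: cream mask in wrist view
w=cam('wrist');pickle.dump(w,open('w6.pkl','wb'))
top=np.r_[.517,-.2713,.167]+.021*u
hsv=cv2.cvtColor(w['frame'],cv2.COLOR_RGB2HSV)
for k in(-.033,0,.033):
    p=proj(w,top+k*ey)[0];print(p)
x,y=proj(w,top)[0].astype(int)
m=cv2.inRange(hsv,(18,50,150),(35,255,255));m[:,:x-100]=0;m[:,x+100:]=0;m[:y-50]=0;m[y+50:]=0
nl,l,st,ce=cv2.connectedComponentsWithStats(m)
for i in range(1,nl):
    if st[i,4]>60:print(st[i],ce[i],cv2.minAreaRect(np.argwhere(l==i)[:,::-1].astype(np.float32)))
cv2.imwrite('pics/w6.png',w['frame'][:,:,::-1])
E
```

```text
[ 0.4637 -0.2789  0.3118] [[ 0.8364  0.2515  0.487 ]
 [ 0.2175 -0.9679  0.1263]
 [ 0.5031  0.0002 -0.8642]] [ 1.12 -0.08 -0.38  1.85 -0.52  1.12 -0.4 ]
turn [-0.0066  0.035  -0.0464]
to hover/.04 [ 0.1203 -0.1186 -1.4556]
[297.2457 217.8134]
[259.7646 217.6199]
[222.2932 217.4263]
[ 223  211   76   15 1001] [259.8791 218.7952] ((260.5, 218.0), (14.0, 75.0), 90.0)
```

>>> {"fn": "drive_tool", "kwargs": {
  "steps": [0.04,-0.04,-0.49,0,0,0,0.04,-0.04,-0.49,0,0,0,0.04,-0.04,-0.48,0,0,0,0.24,0.06,-0.43,0,0,0,0.24,0.06,-0.43,0,0,0,0.24,0.06,-0.43,0,0,0,0,0,0,0,0,0,0,0,0,0,0,0]
}}

```text
time_s: 18.7
position: [0.4971, -0.2777, 0.2024]
ee_rot: [-0.033, 0.958, 0.122, 0.259]
wrist_force: [0.9, -1.3, -0.5]
gripper_width: 0.0868
grip_force: 0.0
```

>>> {"fn": "drive_tool", "kwargs": {
  "steps": [0.08,0.02,-0.145,0,0,0,0.08,0.02,-0.145,0,0,0,0.08,0.02,-0.145,0,0,0,0.08,0.02,-0.145,0,0,0,0.08,0.02,-0.145,0,0,0,0.08,0.02,-0.145,0,0,0,0,0,0,0,0,0,0,0,0,0,0,0]
}}

```text
time_s: 19.7
position: [0.5163, -0.2729, 0.167]
ee_rot: [-0.033, 0.958, 0.122, 0.259]
wrist_force: [-0.2, 0.1, -0.2]
gripper_width: 0.0867
grip_force: 0.0
```

>>> {"fn": "drive_tool", "kwargs": {
  "steps": [0,0,0,0,0,0,0,0,0,0,0,0,0,0,0,0,0,0,0,0,0,0,0,0,0,0,0,0,0,0,0,0,0,0,0,0,0,0,0,0,0,0,0,0,0,0,0,0],
  "jaw": 0.6,
  "force": 30
}}

```text
time_s: 20.7
position: [0.5163, -0.2728, 0.1669]
ee_rot: [-0.033, 0.958, 0.122, 0.259]
wrist_force: [-1.0, 1.0, 2.7]
gripper_width: 0.0657
grip_force: 29.9
```

>>> {"fn": "drive_tool", "kwargs": {
  "steps": [-0.055,-0.013,0.11,0,0,0,-0.055,-0.013,0.11,0,0,0,-0.055,-0.013,0.11,0,0,0,-0.055,-0.013,0.11,0,0,0,-0.055,-0.013,0.11,0,0,0,-0.08,-0.02,0.2,0,0,0,0,0,0.3,0,0,0,0,0,0.4,0,0,0]
}}

```text
time_s: 21.7
position: [0.5021, -0.2761, 0.2259]
ee_rot: [-0.033, 0.958, 0.122, 0.258]
wrist_force: [0.3, 0.4, -0.2]
gripper_width: 0.0659
grip_force: 29.9
```

>>> {"fn": "drive_tool", "kwargs": {
  "steps": [0,0,0.5,0,0,0,0,0,0.7,0,0,0,0,0,0.7,0,0,0,0.1,0.3,0.7,-0.2,0.87,0,0.1,0.5,0.4,-0.2,0.87,0,0.1,0.5,0,-0.2,0.87,0,0.1,0.5,0,-0.2,0.87,0,0.1,0.5,0,-0.2,0.87,0]
}}

```text
time_s: 22.7
position: [0.5222, -0.1837, 0.3464]
ee_rot: [-0.01, 0.992, 0.124, 0.039]
wrist_force: [0.1, 0.1, -0.2]
gripper_width: 0.0658
grip_force: 29.9
```

```bash
python3 - <<'E'
from h import *
s=read_state();M=Q(s['ee_rot']).as_matrix();print(s['position'],M.round(3),s['joint_pos'].round(2),s['wrist_force'],s['gripper_width'])
E
```

```text
[ 0.52222494 -0.18368851  0.34635603] [[ 0.966  0.246  0.074]
 [ 0.245 -0.969  0.029]
 [ 0.079 -0.01  -0.997]] [ 0.83  0.14 -0.6   1.49  0.03  1.48 -1.09] [ 0.10577391  0.10453547 -0.1691016 ] 0.06582077753838238
```

>>> {"fn": "drive_tool", "kwargs": {
  "steps": [0,0.3,0,-0.2,0.76,0,0.1,0.5,0,0,0,1,0.1,0.5,0,0,0,1,0.1,0.5,0,0,0,1,0.1,0.5,0,0,0,1,0.1,0.5,0,0,0,1,0.1,0.5,0,0,0,1,0.1,0.5,0,0,0,1]
}}

```text
time_s: 23.7
position: [0.5503, -0.0316, 0.3459]
ee_rot: [-0.005, 0.889, 0.458, -0.001]
wrist_force: [0.2, -0.6, -0.9]
gripper_width: 0.0655
grip_force: 29.9
```

>>> {"fn": "drive_tool", "kwargs": {
  "steps": [0.1,0.5,0,0,0,1,0.1,0.5,0,0,0,1,0.1,0.5,0,0,0,1,0.1,0.5,0,0,0,1,0.1,0.5,0,0,0,1,0.1,0.5,0,0,0,1,0.1,0.5,0,0,0,1,0.1,0.5,0,0,0,1]
}}

```text
time_s: 24.7
position: [0.5823, 0.1283, 0.3459]
ee_rot: [-0.004, 0.641, 0.768, -0.003]
wrist_force: [-0.0, 0.2, -1.1]
gripper_width: 0.0658
grip_force: 29.9
```

>>> {"fn": "drive_tool", "kwargs": {
  "steps": [0,0.3,0,0,0,1,0,0.3,0,0,0,1,0,0.3,0,0,0,1,0,0.3,0,0,0,1,0,0.3,0,0,0,1,0,0.3,0,0,0,1,0,0,0,0,0,1,0,0,0,0,0,1]
}}

```text
time_s: 25.7
position: [0.5822, 0.1998, 0.3458]
ee_rot: [-0.002, 0.291, 0.957, -0.005]
wrist_force: [0.2, -0.4, -1.9]
gripper_width: 0.0658
grip_force: 29.9
```

```bash
cat > rk.py <<'E'
from h import *
np.set_printoptions(precision=4,suppress=True)
s=read_state();M=Q(s['ee_rot']).as_matrix();print(s['time_s'],s['position'],M,s['joint_pos'].round(2),s['wrist_force'],s['gripper_width'])
a=np.radians(-20);ex=np.r_[np.cos(a),np.sin(a),0];ey=np.r_[-np.sin(a),np.cos(a),0]
Rd=np.c_[-ex,ey,[0,0,-1]]
print('turn',R.from_matrix(Rd@M.T).as_rotvec()/.1)
d=np.r_[.5928,.2243]-s['position'][:2];print('shift/.04',d/.04)
E
python3 rk.py
```

```text
25.7 [0.5822 0.1998 0.3458] [[-0.8308  0.5566 -0.0075]
 [ 0.5566  0.8307 -0.0079]
 [ 0.0019 -0.0108 -0.9999]] [ 0.32  0.48 -1.08  1.24  0.42  1.66  0.31] [ 0.1701 -0.3629 -1.8949] 0.06575048084459782
turn [ 0.0881 -0.0656  2.4121]
shift/.04 [0.2641 0.6119]
```

>>> {"fn": "drive_tool", "kwargs": {
  "steps": [0.09,0.2,-0.3,0.03,-0.02,0.8,0.09,0.2,-0.3,0.03,-0.02,0.8,0.08,0.21,-0.3,0.03,-0.02,0.81,0,0,0,0,0,0,0,0,0,0,0,0,0,0,0,0,0,0,0,0,0,0,0,0,0,0,0,0,0,0]
}}

```text
time_s: 26.7
position: [0.5925, 0.2241, 0.309]
ee_rot: [-0.001, 0.175, 0.985, -0.0]
wrist_force: [0.6, -0.7, -1.3]
gripper_width: 0.0658
grip_force: 29.9
```

```bash
cat >> rk.py <<'E'
import pickle
w=cam('wrist');pickle.dump(w,open('w7.pkl','wb'))
tcp=s['position'];foot=tcp+(.008-.147)*np.r_[0,0,1]*1
f=w['frame'][:,:,::-1].copy()
print('foot px',proj(w,foot-.006*ex),'slot px',proj(w,np.r_[.5928,.2243,.042]))
for k in(-.0113,.0113):
    P=np.r_[.5928,.2243,.042]+k*ex;a,b=proj(w,P-.05*ey)[0],proj(w,P+.05*ey)[0]
    for q in(a,b):cv2.circle(f,tuple(np.round(q).astype(int)),2,(0,0,255),-1)
a,b=proj(w,foot-.006*ex-.033*ey)[0],proj(w,foot-.006*ex+.033*ey)[0]
for q in(a,b):cv2.circle(f,tuple(np.round(q).astype(int)),2,(0,255,0),-1)
cv2.imwrite('pics/w7.png',cv2.resize(f[70:310,130:390],(780,720),interpolation=cv2.INTER_CUBIC)[:600])
E
python3 rk.py
```

```text
26.7 [0.5925 0.2241 0.309 ] [[-0.9387  0.3447 -0.0011]
 [ 0.3447  0.9387 -0.0001]
 [ 0.001  -0.0005 -1.    ]] [ 0.3   0.54 -1.11  1.27  0.48  1.61  0.49] [ 0.6044 -0.7155 -1.3186] 0.06583789510178309
turn [ 0.001  -0.0107  0.0283]
shift/.04 [0.0071 0.0042]
foot px [[254.0884 178.0422]] slot px [[254.2717 158.17  ]]
```

View pics/w7.png

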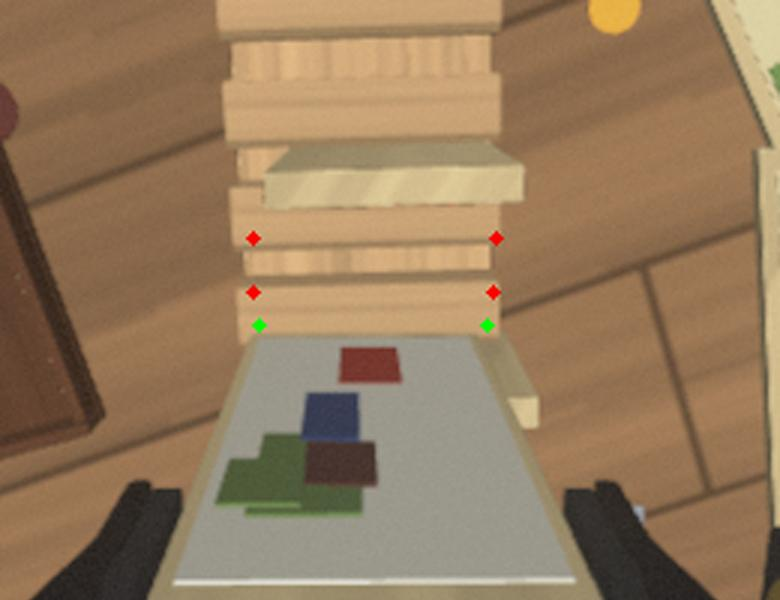

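```bash
cat > pn.py <<'E'
from h import *
import pickle
np.set_printoptions(precision=4,suppress=True)
w=pickle.load(open('w7.pkl','rb'))
tcp=np.r_[.5925,.2241,.309]
a=np.radians(-20);ex=np.r_[np.cos(a),np.sin(a),0];ey=np.r_[-np.sin(a),np.cos(a),0]
C=lambda u,v:np.array([130+u/3-.33,70+v/3-.33])
px=np.array([C(258,337),C(472,337),C(575,580),C(173,582)])
ob=np.array([[-.033,-.08,0],[.033,-.08,0],[.033,.08,0],[-.033,.08,0]])
for fl in(cv2.SOLVEPNP_IPPE,):
    n,rv,tv,er=cv2.solvePnPGeneric(ob,px,w['K'],None,flags=fl)
    for r,t,e in zip(rv,tv,er):
        p=(cv2.Rodrigues(r)[0]@ob.T+t).T*[1,-1,-1];p=Q(w['orientation']).apply(p)+w['origin']-tcp
        print(e,np.c_[p@ex,p@ey,p[:,2]])
# direct: foot edge at plane z for various z: ex offset of front face
for z in(-.135,-.145,-.155):
    p=[onz(w,q,tcp[2]+z)-tcp for q in px[:2]];print(z,[(q@ex,q@ey) for q in p])
for z in(.015,.02,.025):
    p=[onz(w,q,tcp[2]+z)-tcp for q in px[2:]];print(z,[(q@ex,q@ey) for q in p])
g=cv2.GaussianBlur(cv2.cvtColor(w['frame'],cv2.COLOR_RGB2GRAY),(0,0),.6).astype(np.float32)
xs=np.arange(-.04,.02,.001);ys=np.arange(-.045,.0455,.002);best=None
for yd in np.arange(-24,-16,.5):
    a=np.radians(yd);fx=np.r_[np.cos(a),np.sin(a),0];fy=np.r_[-np.sin(a),np.cos(a),0]
    P=np.r_[.5928,.2243,.042]+xs[:,None,None]*fx+ys[None,:,None]*fy
    uv=proj(w,P.reshape(-1,3)).astype(np.float32).reshape(len(xs),len(ys),2)
    m=cv2.remap(g,uv[...,0],uv[...,1],cv2.INTER_LINEAR).mean(1);sc=np.abs(np.diff(m[22:])).sum()
    print(yd,round(float(sc)),end=';')
    if best is None or sc>best[0]:best=(sc,yd,m)
print(best[1],[(int(round(x*1000)),int(v)) for x,v in zip(xs,best[2])])
E
python3 pn.py
```

```text
[0.4512] [[ 0.0026 -0.0355 -0.1585]
 [ 0.0031  0.0305 -0.1596]
 [ 0.0024  0.0332  0.0004]
 [ 0.002  -0.0328  0.0015]]
[41.3588] [[-0.0554 -0.034   0.0544]
 [-0.0556  0.032   0.0549]
 [ 0.0437  0.0332 -0.0706]
 [ 0.0438 -0.0328 -0.0711]]
-0.135 [(np.float64(-0.003514981924002279), np.float64(-0.03324864687146583)), (np.float64(-0.0033798553934085763), np.float64(0.028542038320632394))]
-0.145 [(np.float64(-0.0009257996925054304), np.float64(-0.0344190186594029)), (np.float64(-0.0007859308472183196), np.float64(0.029540233082937923))]
-0.155 [(np.float64(0.0016633825389915128), np.float64(-0.035589390447339914)), (np.float64(0.001807993698971919), np.float64(0.030538427845243507))]
0.015 [(np.float64(-0.005359828498980073), np.float64(0.029659183780436815)), (np.float64(-0.0051593804110427344), np.float64(-0.0294814953188001))]
0.02 [(np.float64(-0.008025156827423666), np.float64(0.028563883850723386)), (np.float64(-0.007832136158009045), np.float64(-0.02838539207822152))]
0.025 [(np.float64(-0.010690485155867261), np.float64(0.027468583921009957)), (np.float64(-0.01050489190497525), n
[... 180 characters left out ...]
63;-16.5 155;-18.5 [(-40, 156), (-39, 173), (-38, 186), (-37, 189), (-36, 188), (-35, 188), (-34, 188), (-33, 189), (-32, 189), (-31, 189), (-30, 189), (-29, 189), (-28, 189), (-27, 189), (-26, 183), (-25, 172), (-24, 162), (-23, 163), (-22, 167), (-21, 170), (-20, 170), (-19, 170), (-18, 170), (-17, 170), (-16, 169), (-15, 168), (-14, 167), (-13, 166), (-12, 163), (-11, 155), (-10, 145), (-9, 139), (-8, 147), (-7, 161), (-6, 172), (-5, 176), (-4, 176), (-3, 176), (-2, 176), (-1, 176), (0, 175), (1, 171), (2, 159), (3, 142), (4, 129), (5, 126), (6, 129), (7, 138), (8, 152), (9, 164), (10, 169), (11, 170), (12, 170), (13, 171), (14, 171), (15, 169), (16, 166), (17, 164), (18, 162), (19, 164)]
```

The crop shows the panel foot edge (260–472, 337) and the slot between rows 247 and 283. The foot sits about 2 mm too far along +x of the rack, so I'll correct that and lower.

>>> {"fn": "drive_tool", "kwargs": {
  "steps": [-0.047,0.017,-0.3,0,0,0.12,0,0,-0.4,0,0,0,0,0,-0.45,0,0,0,0,0,-0.45,0,0,0,0,0,-0.45,0,0,0,0,0,-0.45,0,0,0,0,0,-0.3,0,0,0,0,0,-0.1,0,0,0]
}}

```text
time_s: 27.75
position: [0.5905, 0.2248, 0.192]
ee_rot: [-0.001, 0.169, 0.986, -0.0]
wrist_force: [-0.7, -0.0, -1.0]
gripper_width: 0.0654
grip_force: 29.9
```

>>> {"fn": "drive_tool", "kwargs": {
  "steps": [0,0,-0.1,0,0,0,0,0,-0.1,0,0,0,0,0,-0.1,0,0,0,0,0,-0.1,0,0,0,0,0,-0.1,0,0,0,0,0,0,0,0,0,0,0,0,0,0,0,0,0,0,0,0,0]
}}

```text
time_s: 28.75
position: [0.5907, 0.2249, 0.173]
ee_rot: [-0.001, 0.169, 0.986, -0.0]
wrist_force: [0.5, -0.3, -1.1]
gripper_width: 0.0654
grip_force: 29.9
```

```bash
python3 rk.py
```

```text
28.75 [0.5907 0.2249 0.173 ] [[-0.9429  0.333  -0.0011]
 [ 0.333   0.9429 -0.    ]
 [ 0.001  -0.0004 -1.    ]] [ 0.31  0.62 -1.07  1.48  0.55  1.37  0.44] [ 0.5411 -0.3312 -1.1282] 0.06543394313186116
turn [ 0.0003 -0.011  -0.096 ]
shift/.04 [ 0.053 -0.016]
foot px [[254.1735 178.0707]] slot px [[254.2228 189.5973]]
```

>>> {"fn": "drive_tool", "kwargs": {
  "steps": [0,0,-0.08,0,0,0,0,0,-0.08,0,0,0,0,0,-0.08,0,0,0,0,0,-0.08,0,0,0,0,0,-0.08,0,0,0,0,0,-0.06,0,0,0,0,0,0,0,0,0,0,0,0,0,0,0]
}}

```text
time_s: 29.8
position: [0.5906, 0.2249, 0.1545]
ee_rot: [-0.001, 0.169, 0.986, -0.0]
wrist_force: [0.1, -0.2, -0.5]
gripper_width: 0.0659
grip_force: 29.9
```

Continue gently until contact shows.

>>> {"fn": "drive_tool", "kwargs": {
  "steps": [0,0,-0.03,0,0,0,0,0,-0.03,0,0,0,0,0,-0.03,0,0,0,0,0,-0.03,0,0,0,0,0,0,0,0,0,0,0,0,0,0,0,0,0,0,0,0,0,0,0,0,0,0,0]
}}

```text
time_s: 30.8
position: [0.5906, 0.2249, 0.1496]
ee_rot: [-0.001, 0.169, 0.986, -0.0]
wrist_force: [0.6, -0.2, -1.7]
gripper_width: 0.0656
grip_force: 29.9
```

>>> {"fn": "drive_tool", "kwargs": {
  "steps": [0,0,-0.03,0,0,0,0,0,-0.03,0,0,0,0,0,-0.03,0,0,0,0,0,0,0,0,0,0,0,0,0,0,0,0,0,0,0,0,0,0,0,0,0,0,0,0,0,0,0,0,0]
}}

```text
time_s: 31.8
position: [0.591, 0.2249, 0.147]
ee_rot: [-0.0, 0.169, 0.986, -0.0]
wrist_force: [-0.5, -1.4, 6.7]
gripper_width: 0.0657
grip_force: 29.9
```

Contact at the predicted depth, so the panel is on the slot bottom. Release and back off.

>>> {"fn": "drive_tool", "kwargs": {
  "steps": [0,0,0.02,0,0,0,0,0,0,0,0,0,0,0,0,0,0,0,0,0,0,0,0,0,0,0,0,0,0,0,0,0,0,0,0,0,0,0,0,0,0,0,0,0,0,0,0,0],
  "jaw": 1
}}

```text
time_s: 32.8
position: [0.5906, 0.2249, 0.1468]
ee_rot: [-0.001, 0.169, 0.986, -0.0]
wrist_force: [-0.7, 0.3, -0.0]
gripper_width: 0.0872
grip_force: 0.0
```

>>> {"fn": "drive_tool", "kwargs": {
  "steps": [0,0,0.2,0,0,0,0,0,0.3,0,0,0,0,0,0.5,0,0,0,0,0,0.6,0,0,0,0,0,0.7,0,0,0,0,0,0.7,0,0,0,0,0,0.5,0,0,0,0,0,0,0,0,0]
}}

```text
time_s: 33.8
position: [0.591, 0.2255, 0.2887]
ee_rot: [0.0, 0.169, 0.986, 0.001]
wrist_force: [0.3, -0.4, -0.8]
gripper_width: 0.0871
grip_force: 0.0
```

```bash
python3 - <<'E'
from h import *
w=cam('wrist');s=cam('scene')
cv2.imwrite('pics/end.png',np.hstack([cv2.resize(w['frame'][:,:,::-1],(400,300),interpolation=cv2.INTER_AREA),crop(s,265,120,100,75,4)]))
print(read_state()['position'],read_state()['wrist_force'])
E
```

```text
[0.59051493 0.22478263 0.28632538] [ 0.4893946   0.13295814 -0.37809412]
```

View pics/end.png

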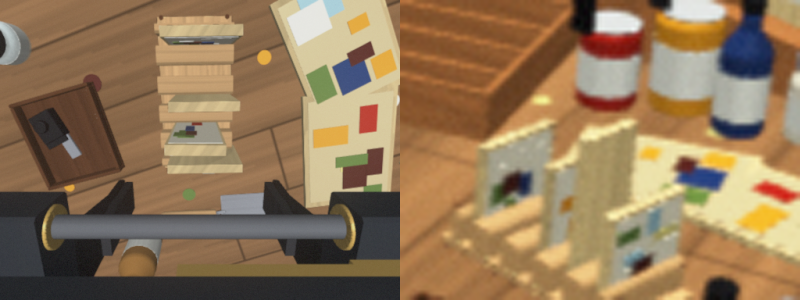

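The picture shows the panel standing in the far slot (scene crop 605,190; wrist 195,133). The three drying panels are in place and the holder is in the tray (wrist 55,130).

```bash
python3 -c "
from workcell import hand_in
print(hand_in())"
```

```text
the job is handed in; nothing more can be done
None
```

The job is handed in at about 34 s: the holder is in the tray and the panel stands on the bottom of the rack's far slot, with the drying panels and pots untouched; I viewed 11 pictures, one over the limit of 10.

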